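# Set the code on the cash box dials and lock it in with the code bar

## Task

Set the shop cash box's code: turn its three dials until the left one has its blue dot, the middle one its red dot and the right one its yellow dot at the white mark. Then take the steel code bar from its wooden rest by the orange handle and lay it on the box behind the dial grips, green end to the left, so that its three lugs drop into the dial notches and it lies flat, and let go. Leave the lamps and the bulb box standing where they are.

Things in the scene. Friction and masses are not known exactly. Their poses are not given: they have to be found in the camera images.
- cashbox: Fixed grey steel cash box, 140 (x) x 250 (y) x 74 mm high. Origin at the centre of its underside on the table; its -x side faces the robot, y runs to its left end seen from the robot, z up. Three aluminium dials lie flush in its top, axes at x = -15 mm and y = 78 (left), 6 (middle), -78 mm (right): unequal spacing. A white mark beside each dial on the robot's side.
- grip_left (a point): On the left dial's upright axis, 20 mm above its face, 94 mm above the table, in its grip: a black bar 12 mm wide (point x, pinch across this), 36 mm long (point y), 32 mm tall above the dial's face. The axes turn with the dial; at joint value 0 they are parallel to the box's.
- dial_left (a joint): left dial, rad, -2.3 to 2.3, positive counter-clockwise from above. 68 mm across; 3 dots 120 degrees apart, each opposite a rim notch 14 mm wide, 14 mm deep down, reaching in to 22 mm from the axis. 0: blue dot at the white mark, a notch to the far side; 2.09: yellow, -2.09: red at the mark. No detents, 0.05 N m friction, stays where left.
- grip_middle (a point): On the middle dial's upright axis, 20 mm above its face, 94 mm above the table, in its grip: a black bar 12 mm wide (point x, pinch across this), 36 mm long (point y), 32 mm tall above the dial's face. The axes turn with the dial; at joint value 0 they are parallel to the box's.
- dial_middle (a joint): middle dial, rad, -2.3 to 2.3, positive counter-clockwise from above. 68 mm across; 3 dots 120 degrees apart, each opposite a rim notch 14 mm wide, 14 mm deep down, reaching in to 22 mm from the axis. 0: red dot at the white mark, a notch to the far side; 2.09: blue, -2.09: yellow at the mark. No detents, 0.05 N m friction, stays where left.
- grip_right (a point): On the right dial's upright axis, 20 mm above its face, 94 mm above the table, in its grip: a black bar 12 mm wide (point x, pinch across this), 36 mm long (point y), 32 mm tall above the dial's face. The axes turn with the dial; at joint value 0 they are parallel to the box's.
- dial_right (a joint): right dial, rad, -2.3 to 2.3, positive counter-clockwise from above. 68 mm across; 3 dots 120 degrees apart, each opposite a rim notch 14 mm wide, 14 mm deep down, reaching in to 22 mm from the axis. 0: yellow dot at the white mark, a notch to the far side; 2.09: red, -2.09: blue at the mark. No detents, 0.05 N m friction, stays where left.
- bar_seat (a point): On the cash box: where the centre of the code bar's flat underside lies when the bar is home: 15 mm beyond the box's centre (+x; 30 mm beyond the dial axes), midway along the box, 74 mm above the table; axes parallel to the box's. The home bar's axes agree with these.
- bar_handle (a point): Centre of the loose code bar's handle (whole bar 0.2 kg), 30 mm above the bar's flat underside. The handle is an orange upright post at the bar's middle, 18 mm (x) by 14 mm (y, along the bar: pinch across these 14 mm, as the middle dial's grip stands close in x when home), from 8 to 52 mm above the underside. Axes: y along the bar towards its green end, z up.
- bar_green_end (a point): Green end of the code bar, 87 mm from its middle along its y, 26 mm below the handle's centre. The bar is a steel strip 190 (y) x 18 (x) x 8 mm thick; under it hang three lugs 8 mm square, 10 mm long, round-tipped, at y = 78, 6, -78 mm, so it fits one way round only.
- rest: Fixed low wooden rest that the code bar starts on, 60 (x) x 130 (y) mm; two blocks 42 mm either side of its middle (y) carry the bar's underside 24 mm above the table. Origin at the centre of its underside.
- jar_lamp: Bystander, loose, not to be moved: terracotta ginger-jar lamp without its shade, 76 mm across, 153 mm tall, 0.6 kg. Origin at the centre of its underside.
- shade_lamp: Bystander, loose, not to be moved: small white lamp with a beige shade 116 mm across, 220 mm tall, 0.7 kg. Origin at the centre of its underside.
- bulb_box: Bystander, loose, not to be moved: cardboard bulb box with a yellow band, 70 x 70 x 100 mm tall, 0.25 kg. Origin at the centre of its underside.
- candle_lamp: Bystander, loose, not to be moved: brass candlestick lamp base, 80 mm across the foot, 170 mm tall, 0.6 kg. Origin at the centre of its underside.
Things that resemble listed ones, but are neither listed nor needed, are in the scene too. Of the things shaped like the part that bears bar_handle, the bare steel one is meant.

How it is judged:
On the way:
1. all three dials show their code colour at the white mark, the bar not yet home (value of joint dial_left between -0.15 and 0.15 rad and value of joint dial_middle between -0.15 and 0.15 rad and value of joint dial_right between -0.15 and 0.15 rad and distance between bar_handle and bar_seat above 0.06 m), for 0.2 s.
At the end, for the whole second after the job is handed in: Every dial within 0.15 rad of its code colour at the mark (joint value 0); the bar home: handle centre within 6 mm of its seated place in x and y and at most 3.5 mm higher, tilted less than 0.04 rad, turned less than 0.08 rad from the box, green end to the left (value of joint dial_left between -0.15 and 0.15 rad and value of joint dial_middle between -0.15 and 0.15 rad and value of joint dial_right between -0.15 and 0.15 rad and x of bar_handle in the frame of bar_seat between -0.006 and 0.006 m and y of bar_handle in the frame of bar_seat between -0.006 and 0.006 m and z of bar_handle in the frame of bar_seat between 0.025 and 0.0335 m and angle between bar_handle's own z axis and vertical below 0.04 rad and angle between the y axis of bar_handle and the y axis of bar_seat, either way round below 0.08 rad and y of bar_green_end in the frame of bar_seat above 0.07 m and distance between bar_handle and bar_seat below 0.036 m); the robot touches nothing.
It fails at once if the jar lamp is shoved more than 25 mm or tipped more than 0.3 rad (distance of jar_lamp from where it was at the start of the episode above 0.025 m or angle between jar_lamp's own z axis and vertical above 0.3 rad).
It fails at once if the shade lamp is shoved more than 25 mm or tipped more than 0.3 rad (distance of shade_lamp from where it was at the start of the episode above 0.025 m or angle between shade_lamp's own z axis and vertical above 0.3 rad).
It fails at once if the bulb box is shoved more than 25 mm or tipped more than 0.3 rad (distance of bulb_box from where it was at the start of the episode above 0.025 m or angle between bulb_box's own z axis and vertical above 0.3 rad).
It fails at once if the candle lamp is shoved more than 25 mm or tipped more than 0.3 rad (distance of candle_lamp from where it was at the start of the episode above 0.025 m or angle between candle_lamp's own z axis and vertical above 0.3 rad).
It also fails if it takes over 64 s, if anything falls off the work surface, if the arm or the gripper's body presses on something with over 40 N, if the wrist force passes 120 N, or if a joint passes its speed limit or range.

## Robot

A 6-joint arm with a two-finger parallel gripper is mounted at the origin on the work surface. World frame = base frame: x ahead of the robot, y to its left, z up, the work surface at z = 0. Lengths are in m, angles in rad, forces in N, time in s.
With the tool pointing down it reaches from about 0.3 to 0.875 m from the base axis. Payload 6.4 kg.
Tool frame: the origin (TCP) lies between the finger pads; the fingertips stand 8 mm ahead of it and the grasp point (between the pads) lies 11 mm behind it; z points along the fingers, y is the direction in which the jaws open and shut (so a half turn about z gives the same grasp; the last joint's range is limited). The gripper opens to 85 mm and grips with 20 to 120 N. Pads are 22 mm wide; open, the fingers measure 114 mm over their backs; the gripper's body (76 mm by 85 mm) begins 54 mm behind the grasp point. The pads swing forward as they close: fully open they stand 13 mm farther back than shut.
Start: joints at [-1.333, 0.181, 1.607, -0, 1.354, -0.206], TCP at [0.247, -0.519, 0.239] pointing down, gripper open.
Joint ranges: [-2.99, 2.99], [-0.89, 2.07], [0.3, 2.58], [-1.14, 4.28], [0, 2.63], [-3.12, 3.12]. Speed limits (rad/s): [2.57, 2.57, 3.01, 3.14, 3.14, 3.14].

## Interface

Orientations are given as a unit quaternion [w, x, y, z].
In Python, from bench import monitor, viewer, workorder, spotter gives the robot as it stands. The module is installed in compiled form; this text tells all that it offers.
- The arm moves only by the tool move_arm, never from a script. Its argument "motion" is a list of rows, each a list of 3 entries, a list of its own where there are three numbers: the shift along the tool's x, y, z in units of 60 mm (1.0 is 60 mm), then the turn, a rotation vector about the tool's x, y, z in units of 8 degrees (1.0 is 8 degrees), then the opening in per cent of the stroke, from 0 (shut) to 100 (fully open). In form: [[[dx, dy, dz], [rx, ry, rz], grip], ...]. A call has 1 to 10 rows; each row is the pose to reach, as a shift and turn from the pose commanded when the call began, along the tool's axes at that moment; what a row does not reach only later rows make up. A row lasts 1/8 s, in which the tool goes at most 62.5 mm and 10.7 degrees, less where a joint would pass 70% of its speed; a pose out of reach is approached as far as the arm can. A call with a gripper value outside its range is refused whole. The fingers move at their own pace and stop on an object; the grip force is fixed at half the most. Time passes only in rows, so rows that repeat a pose let the fingers close. It gives the time, the measured TCP pose, the force and the opening at its end, in the units of the state.
- monitor.get_obs(): the state, without advancing time (a new reading comes with each control period).
- viewer.camera(name): name is "side" or "top"; returns the picture (384x512x3 uint8, blue, green, red); there is no depth.
- viewer.calibration(name): a dict with "fovy" (degrees; the focal length in pixels is half the picture's height over the tangent of half this angle, whatever the lens; pixels are square), "cx", "cy" (the principal point, pixels), "extrinsics" (4x4, takes a point from camera to world coordinates). Camera axes: x right, y down, z forward; pixel columns grow to the right and rows downward; lengths in m; the calibration is good to about 2 mm. A picture is of the moment at which its call begins. calibration takes no time and is no camera call.
- workorder.hand_in(): hands the job in, once; it reports no verdict.
Trained networks look in the newest picture that a camera, given by its name, has taken for a name from the list of things; names that differ only in an ending like _2 or _b are one class to them, and where a whole thing is asked for, a point or a joint stands for the part that bears it (a point fixed in the world has none). Each returns a list of dicts, best first, with "score" (0 to 1); they miss things now and then, are a little off and sometimes report something else, mostly with a low value. They report only what shows in the picture. A call takes as long as a camera call. They do not tell look-alikes from the thing itself.
- spotter.search_frame(camera, name): "centre" ([column, row] as shares, 0 to 1, of the picture: columns of its width, rows of its height, amid what is visible of it).
- spotter.outline_of(camera, name): "region" (384x512 bool, what is visible of it) and "centre" ([column, row] as shares, 0 to 1, of the picture: columns of its width, rows of its height, amid what is visible of it).
The state is a dict: "time_s": time; "q": joint angles; "dq": joint speeds; "joint_efforts": joint torques, N m; "eef_pos": TCP position; "eef_rot": TCP orientation; "wrist_force": force on the tool from outside, world axes, zero at the start; "torque": the same for the moment, N m; "opening": opening from 0.0 (shut) to 1.0 (fully open).
Only numpy, scipy, OpenCV 4.12 (cv2) and the standard library are available. Lean on these libraries where they do the work, as an engineer would, in place of code of your own. Each camera call takes 0.05 s, during which the arm holds its last target. There are 200 camera calls.

## Working session

There is one attempt and no reset: what is moved stays moved. The work goes in short steps, Python scripts to look and compute and a tool call to move; the robot and the scene stay as the last step left them, time stands still between calls to the robot, and variables do not carry over. Pictures are saved under pics/ and viewed, about 8 in all and at most 12, crops included, and the job is handed in when it is done.

Besides the shell and the picture viewer there is one more tool, called after ">>>" as name([rows], argument=value, ...), one row to a line, values as JSON. move_arm: Moves the arm, as the interface text tells. Its arguments: {"type":"object","properties":{"motion":{"type":"array","items":{"type":"array"}}},"required":["motion"]}

```bash
mkdir -p pics; cat > h.py <<'E'
import numpy as np, cv2
from bench import monitor, viewer, workorder, spotter
def cam(n):
    c=viewer.calibration(n); f=192/np.tan(np.radians(c['fovy'])/2); return f,c['cx'],c['cy'],np.array(c['extrinsics'])
def ray(n,px,z):
    f,cx,cy,E=cam(n); d=E[:3,:3]@np.array([(px[0]-cx)/f,(px[1]-cy)/f,1]); o=E[:3,3]
    return o+d*(z-o[2])/d[2]
def proj(n,p):
    f,cx,cy,E=cam(n); q=E[:3,:3].T@(np.array(p)-E[:3,3]); return np.array([cx+f*q[0]/q[2],cy+f*q[1]/q[2]])
E
python3 - <<'E'
from h import *
for n in('side','top'):
    im=viewer.camera(n); cv2.imwrite(f'pics/{n}0.png',im); print(n,cam(n))
    cv2.imwrite(f'pics/{n}0b.png',cv2.resize(im,(800,600),interpolation=cv2.INTER_CUBIC))
    for t in ('cashbox','grip_left','bar_handle','rest'):
        for r in spotter.search_frame(n,t)[:4]: print(n,t,round(r['score'],2),np.round(np.array(r['centre'])*[512,384],1))
o=monitor.get_obs();print(o)
E
```

```text
side (np.float64(439.78619817319634), 252.11315760781264, 191.0208080483043, array([[-0.99464677, -0.06123116,  0.08323786,  0.4763548 ],
       [-0.1033252 ,  0.57918029, -0.80862481,  1.00877206],
       [ 0.00130331, -0.81289663, -0.58240653,  0.87126363],
       [ 0.        ,  0.        ,  0.        ,  1.        ]]))
side grip_left 0.78 [288.5 293.3]
side bar_handle 0.57 [266.8 182.5]
side bar_handle 0.55 [286.5 149.4]
side rest 0.69 [297.6 254. ]
top (np.float64(450.5576883825926), 245.22729103054868, 188.18870044479584, array([[-1.32479533e-03, -9.95007028e-01,  9.97960871e-02,
         4.44038072e-01],
       [-9.99944003e-01,  2.70318494e-04, -1.05790956e-02,
        -7.28379400e-02],
       [ 1.04992978e-02, -9.98045139e-02, -9.94951669e-01,
         1.28025648e+00],
       [ 0.00000000e+00,  0.00000000e+00,  0.00000000e+00,
         1.00000000e+00]]))
top cashbox 0.63 [130.9 228.1]
top grip_left 0.98 [102.8 228.4]
top bar_handle 0.92 [379.  212.2]
top bar_handle 0.83 [287.2 199.1]
top bar_handle 0.32 [ 99.6 228.9]
top bar_handle 0.3 [161.4 234.3]
top rest 0.77 [289.6 203.3]
{'time_s': 0.5, 'q': array([-1.33330884e+00,  1.80822123e-01,  1.60703100e+00,  1.44535014e-05,
        1.35380077e+00, -2.06319044e-01]), 'dq': array([ 5.55728552e-05, -3.38406950e-04, -2.93162001e-04, -3.86887832e-04,
       -2.09108797e-04,  9.80765311e-05]), 'joint_efforts': array([-5.01446430e-04, -4.44443858e+01, -3.51363802e+01, -3.62289293e-04,
        1.83188720e-03,  7.14680240e-06]), 'eef_pos': array([ 0.24690313, -0.51928924,  0.239261  ]), 'eef_rot': array([-3.07279195e-05,  9.75480675e-01,  2.20085100e-01,  6.57917400e-06]), 'wrist_force': array([-0.22784773,  0.93693711, -0.06348237]), 'torque': array([-0.00891766, -0.02780523, -0.00555717]), 'opening': 0.9992028167924742}
```

View pics/top0b.png

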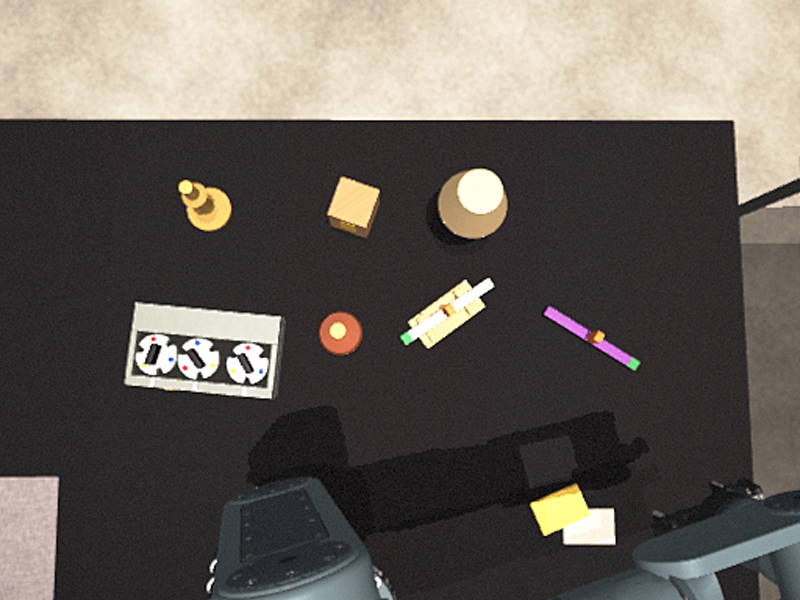

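View pics/side0b.png

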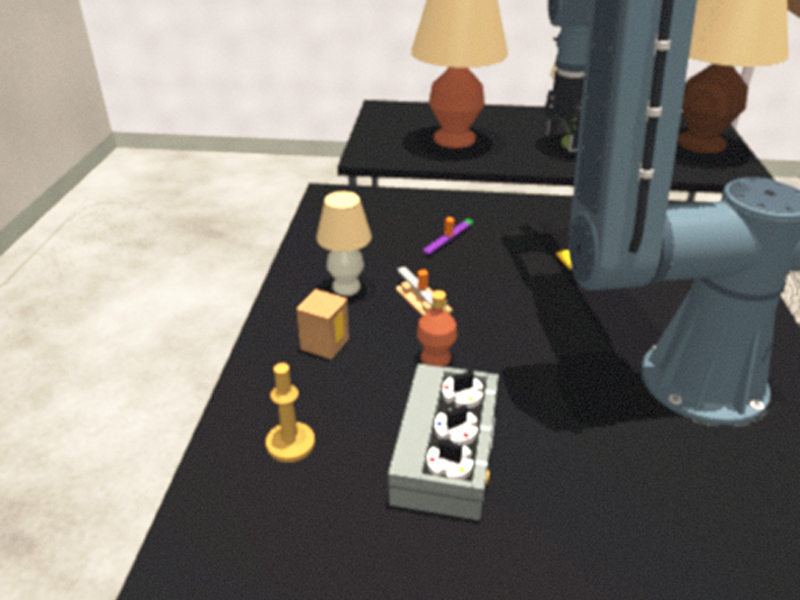

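Top view, in 512-px pixels: two bars look alike. The bare steel one lies on the wooden rest at (287,199), and a purple decoy lies at (379,212). I choose the steel one. The cash box is at (131,228) and the jar lamp stands between it and the rest. Next is a close crop.

```bash
python3 - <<'E'
from h import *
im=cv2.imread('pics/top0.png')
a=cv2.resize(im[185:265,70:190],(800,533),interpolation=cv2.INTER_CUBIC)
cv2.imwrite('pics/crop_box.png',a)
b=cv2.resize(im[165:235,245:330],(728,600),interpolation=cv2.INTER_CUBIC)
cv2.imwrite('pics/crop_bar.png',b)
for t in ('grip_left','jar_lamp','shade_lamp','bulb_box','candle_lamp'):
    for r in spotter.search_frame('top',t)[:5]: 
        p=np.array(r['centre'])*[512,384];print(t,round(r['score'],2),p.round(1),ray('top',p,.08).round(3))
E
```

```text
grip_left 0.98 [102.8 228.4] [0.458 0.291 0.08 ]
jar_lamp 0.79 [214.3 211. ] [ 0.503 -0.003  0.08 ]
jar_lamp 0.69 [132.1 232.7] [0.446 0.214 0.08 ]
shade_lamp 0.77 [304.1 131.1] [ 0.72  -0.246  0.08 ]
shade_lamp 0.41 [288.9 203. ] [ 0.525 -0.202  0.08 ]
bulb_box 0.85 [228.9 135.6] [ 0.708 -0.042  0.08 ]
bulb_box 0.65 [130.6 230. ] [0.453 0.218 0.08 ]
bulb_box 0.54 [160.4 232.9] [0.446 0.139 0.08 ]
candle_lamp 0.89 [132.3 128.9] [0.726 0.22  0.08 ]
```

View pics/crop_box.png

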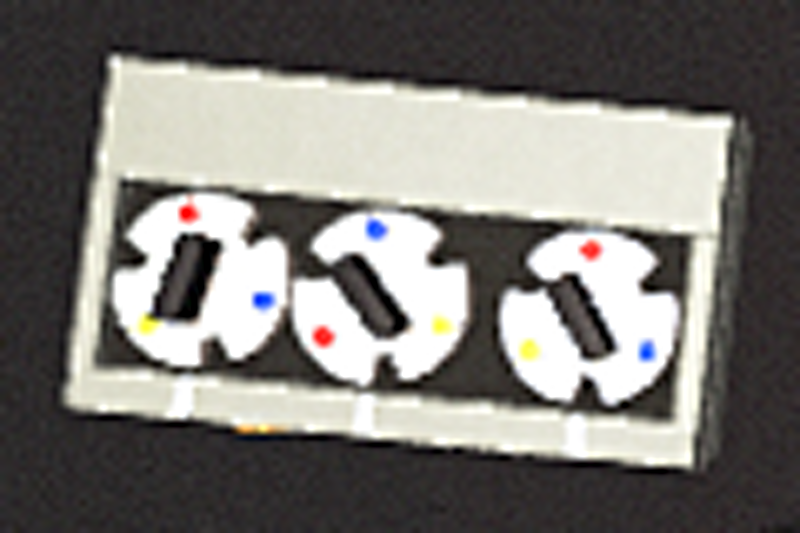

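View pics/crop_bar.png

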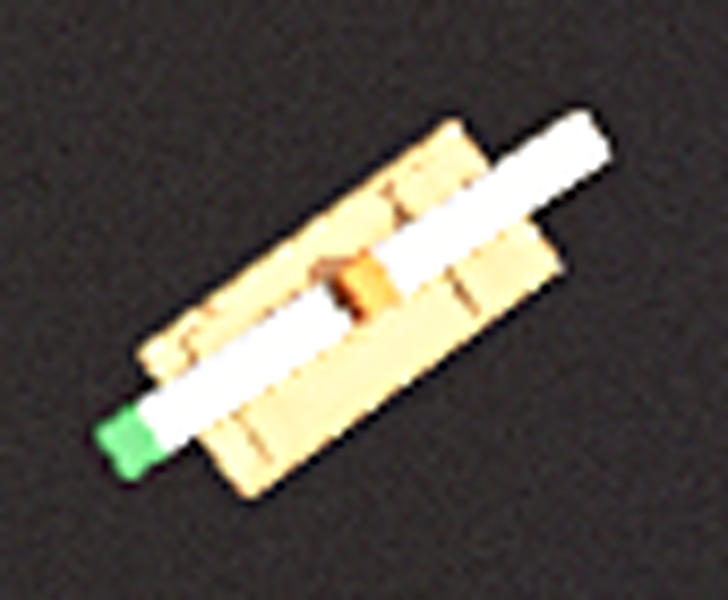

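The crops show the dots clearly: left dial red (188,213), yellow (148,325) and blue (263,300), with the others similar. The bar's green end points to the box side, and its orange handle is at about (365,285) in the crop.

```bash
cat >> h.py <<'E'
from scipy.optimize import least_squares
def C(p): return np.array(p)/6.6667+[70,185]-0.4
def R(a): return np.array([[np.cos(a),-np.sin(a)],[np.sin(a),np.cos(a)]])
E
python3 - <<'E'
from h import *
# box fit from top corners
cor=[(112,57),(734,115),(694,466),(68,408)]
loc=[(.07,.125),(.07,-.125),(-.07,-.125),(-.07,.125)]
W=np.array([ray('top',C(p),.074)[:2] for p in cor]); print('corners',W.round(4).tolist())
f=lambda v:(np.array(loc)@R(v[2]).T+v[:2]-W).ravel()
s=least_squares(f,[.45,.21,0]);print('box',s.x.round(4),'res mm',(s.fun*1000).round(1))
b=s.x
dots=dict(left=[(263,300),(188,213),(148,325)],middle=[(323,336),(442,325),(376,230)],right=[(529,349),(646,351),(591,250)])
# order: code colour, then others
order=dict(left=[0,-2.094,2.094],middle=[0,-2.094,2.094],right=[0,-2.094,2.094])
yy=dict(left=.078,middle=.006,right=-.078)
for k in dots:
    c=R(b[2])@[-.015,yy[k]]+b[:2]
    P=np.array([ray('top',C(p),.074)[:2] for p in dots[k]])
    ce=P.mean(0)
    d=P-ce; a=np.arctan2(d[:,1],d[:,0])-b[2]-np.pi
    print(k,'model',c.round(4),'dots',ce.round(4),'r',np.linalg.norm(d,axis=1).round(3),'ang deg',((np.degrees(a)+180)%360-180).round(1))
B=lambda p:np.array(p)/(600/70)+[245,165]-.4
h=ray('top',B((368,282)),.076); print('handle top',h, 'ctr ends')
g=ray('top',B((112,457)),.032)if 0 else ray('top',B((112,457)),.032); w=ray('top',B((597,133)),.032)
print('ends',g,w,(g+w)/2,np.linalg.norm(g-w),'yaw y-axis deg',np.degrees(np.arctan2(-(g-w)[0],(g-w)[1])))
print('px of tcp')
E
```

```text
corners [[0.5518, 0.3397], [0.5283, 0.0899], [0.3887, 0.1039], [0.4119, 0.3524]]
box [ 0.4702  0.2215 -0.094 ] res mm [-0.2 -0.3 -0.2  0.6  0.1 -0.3  0.3  0.1]
left model [0.4625 0.3005] dots [0.4628 0.3019] r [0.027 0.027 0.027] ang deg [  77.4 -162.9  -42.4]
middle model [0.4558 0.2289] dots [0.4557 0.2298] r [0.027 0.027 0.027] ang deg [ -50.    71.1 -169.5]
right model [0.4479 0.1452] dots [0.4478 0.1467] r [0.027 0.027 0.027] ang deg [ -56.    64.7 -175.6]
handle top [ 0.53968512 -0.1991426   0.076     ] ctr ends
ends [ 0.48656129 -0.12042275  0.032     ] [ 0.59185581 -0.27900508  0.032     ] [ 0.53920855 -0.19971392  0.032     ] 0.19035569364768923 yaw y-axis deg 33.583120060909586
px of tcp
```

```bash
cat >> h.py <<'E'
from scipy.spatial.transform import Rotation as Ro
def go(x,y,z,yaw):  # yaw of tool x in world, tool down
    o=monitor.get_obs(); q=o['eef_rot']; r=Ro.from_quat([q[1],q[2],q[3],q[0]])
    a=np.radians(yaw); t=Ro.from_matrix(np.array([[np.cos(a),np.sin(a),0],[np.sin(a),-np.cos(a),0],[0,0,-1]]))
    m=r.as_matrix(); print('now',o['time_s'],o['eef_pos'].round(4),'yaw',np.degrees(np.arctan2(m[1,0],m[0,0])).round(2),'open',round(float(o['opening']),3))
    print('shift',(r.inv().apply(np.array([x,y,z])-o['eef_pos'])/.06).round(3),'turn',(np.degrees((r.inv()*t).as_rotvec())/8).round(3))
E
python3 -c "
from h import *
go(.448,.146,.16,29.0)"
```

```text
now 0.75 [ 0.2469 -0.5193  0.2393] yaw 25.43 open 0.998
shift [ 7.788 -8.575  1.321] turn [ 0.     0.    -0.446]
```

>>> move_arm([
  [[7.79, -8.57, 0], [0, 0, -0.45], 50],
  [[7.79, -8.57, 0], [0, 0, -0.45], 50],
  [[7.79, -8.57, 0], [0, 0, -0.45], 50],
  [[7.79, -8.57, 0], [0, 0, -0.45], 50],
  [[7.79, -8.57, 0], [0, 0, -0.45], 50],
  [[7.79, -8.57, 0], [0, 0, -0.45], 50],
  [[7.79, -8.57, 0], [0, 0, -0.45], 50],
  [[7.79, -8.57, 0], [0, 0, -0.45], 50],
  [[7.79, -8.57, 0], [0, 0, -0.45], 50],
  [[7.79, -8.57, 0], [0, 0, -0.45], 50],
])

```text
time_s: 2.0
eef_pos: [0.4285, 0.081, 0.2399]
eef_rot: [0.0, 0.968, 0.251, 0.001]
wrist_force: [2.0, -0.7, 0.2]
opening: 0.501
```

```bash
python3 -c "
from h import *
go(.448,.146,.16,29.0)"
```

```text
now 2.0 [0.4285 0.081  0.2399] yaw 29.04 open 0.501
shift [ 0.808 -0.791  1.331] turn [ 0.009 -0.01   0.005]
```

>>> move_arm([
  [[0.7, -0.7, 1.0], [0, 0, 0], 50],
  [[0.7, -0.7, 1.2], [0, 0, 0], 50],
  [[0.7, -0.7, 1.2], [0, 0, 0], 50],
  [[0.7, -0.7, 1.2], [0, 0, 0], 50],
])

```text
time_s: 2.5
eef_pos: [0.4449, 0.1355, 0.1683]
eef_rot: [0.0, 0.968, 0.251, 0.001]
wrist_force: [0.8, -0.2, 0.5]
opening: 0.5
```

```bash
python3 - <<'E'
from h import *
go(.448,.146,.09,29.0)
im=viewer.camera('side'); a=cv2.resize(im[200:340,230:350],(600,700)); 
c=proj('side',[.448,.146,.106]); print(c, proj('side',monitor.get_obs()['eef_pos']))
x,y=map(int,c); cv2.imwrite('pics/s1.png',cv2.resize(im[y-60:y+60,x-80:x+80],(800,600),interpolation=cv2.INTER_CUBIC))
E
```

```text
now 2.5 [0.4449 0.1355 0.1683] yaw 29.02 open 0.5
shift [ 0.129 -0.129  1.305] turn [ 0.005 -0.007  0.002]
[296.95994915 238.86021193] [299.62807912 217.52630888]
```

View pics/s1.png

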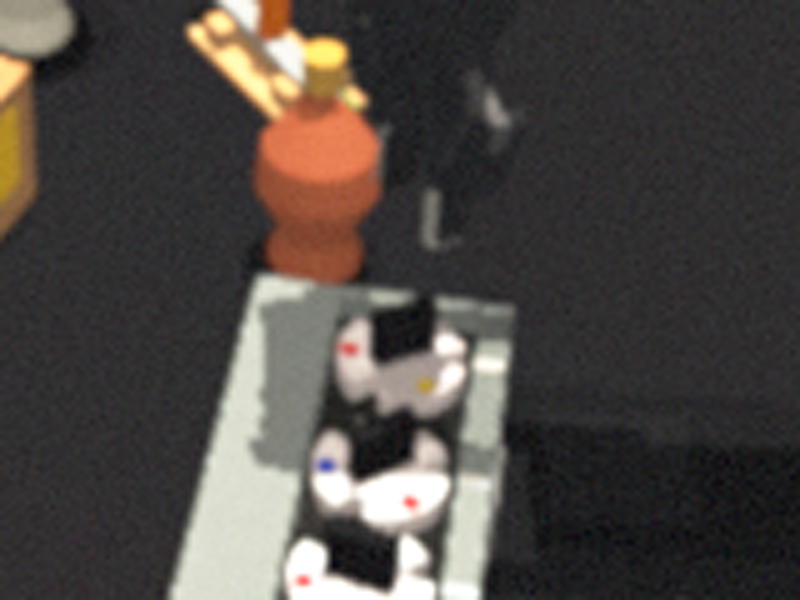

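The side view shows the dial grip's top at about (297,240), as predicted, with the fingers above it. I'll go down, pinch and turn.

>>> move_arm([
  [[0.13, -0.13, 0.7], [0, 0, 0], 50],
  [[0.13, -0.13, 1.3], [0, 0, 0], 50],
  [[0.13, -0.13, 1.3], [0, 0, 0], 50],
  [[0.13, -0.13, 1.3], [0, 0, 0], 50],
  [[0.13, -0.13, 1.3], [0, 0, 0], 50],
])

```text
time_s: 3.18
eef_pos: [0.4491, 0.1464, 0.0914]
eef_rot: [0.0, 0.968, 0.25, 0.002]
wrist_force: [0.0, -0.5, 0.0]
opening: 0.501
```

```bash
python3 -c "
from h import *
go(.448,.146,.09,29.0)"
```

```text
now 3.175 [0.4491 0.1464 0.0914] yaw 29.0 open 0.501
shift [-0.019 -0.003  0.023] turn [ 0.012 -0.025 -0.   ]
```

>>> move_arm([
  [[-0.02, 0, 0], [0, 0, 0], 0],
  [[-0.02, 0, 0], [0, 0, 0], 0],
  [[-0.02, 0, 0], [0, 0, 0], 0],
  [[-0.02, 0, 0], [0, 0, 0], 0],
  [[-0.02, 0, 0], [0, 0, 0], 0],
])

```text
time_s: 3.8
eef_pos: [0.4471, 0.1454, 0.0903]
eef_rot: [0.001, 0.968, 0.251, 0.001]
wrist_force: [-1.1, -4.6, 6.4]
opening: 0.126
```

>>> move_arm([
  [[0, 0, 0], [0, 0, -1.0], 0],
  [[0, 0, 0], [0, 0, -2.0], 0],
  [[0, 0, 0], [0, 0, -3.0], 0],
  [[0, 0, 0], [0, 0, -4.0], 0],
  [[0, 0, 0], [0, 0, -5.0], 0],
  [[0, 0, 0], [0, 0, -6.0], 0],
  [[0, 0, 0], [0, 0, -6.95], 0],
  [[0, 0, 0], [0, 0, -6.95], 0],
  [[0, 0, 0], [0, 0, -6.95], 0],
])

```text
time_s: 4.92
eef_pos: [0.4483, 0.1445, 0.0903]
eef_rot: [0.002, 0.739, 0.673, 0.001]
wrist_force: [3.5, -7.1, 1.3]
opening: 0.13
```

```bash
python3 -c "
from h import *
go(.4555,.2294,.15,35.1)"
```

```text
now 4.925 [0.4483 0.1445 0.0903] yaw 84.65 open 0.13
shift [ 1.417 -0.008 -0.998] turn [3.500e-02 2.000e-03 6.193e+00]
```

>>> move_arm([
  [[0, 0, 0], [0, 0, 0], 50],
  [[0, 0, 0], [0, 0, 0], 50],
  [[0, 0, -0.5], [0, 0, 0], 50],
  [[0.2, 0, -1.0], [0, 0, 1], 50],
  [[1.42, -0.01, -1.0], [0, 0, 2.5], 50],
  [[1.42, -0.01, -1.0], [0, 0, 4], 50],
  [[1.42, -0.01, -1.0], [0, 0, 5.2], 50],
  [[1.42, -0.01, -1.0], [0, 0, 6.2], 50],
  [[1.42, -0.01, -1.0], [0, 0, 6.2], 50],
  [[1.42, -0.01, -1.0], [0, 0, 6.2], 50],
])

```text
time_s: 6.18
eef_pos: [0.4536, 0.2309, 0.1492]
eef_rot: [-0.0, 0.953, 0.303, -0.0]
wrist_force: [-0.1, -0.5, 0.2]
opening: 0.503
```

```bash
python3 -c "
from h import *
go(.4555,.2294,.09,35.1)"
```

```text
now 6.175 [0.4536 0.2309 0.1492] yaw 35.24 open 0.503
shift [0.012 0.04  0.987] turn [-0.001  0.001  0.018]
```

>>> move_arm([
  [[0.01, 0.04, 0.5], [0, 0, 0], 50],
  [[0.01, 0.04, 0.98], [0, 0, 0], 50],
  [[0.01, 0.04, 0.98], [0, 0, 0], 50],
  [[0.01, 0.04, 0.98], [0, 0, 0], 0],
  [[0.01, 0.04, 0.98], [0, 0, 0], 0],
  [[0.01, 0.04, 0.98], [0, 0, 0], 0],
  [[0.01, 0.04, 0.98], [0, 0, 0], 0],
  [[0.01, 0.04, 0.98], [0, 0, 0], 0],
])

```text
time_s: 7.18
eef_pos: [0.4567, 0.2295, 0.0921]
eef_rot: [0.0, 0.954, 0.301, 0.001]
wrist_force: [-1.1, -0.7, 6.1]
opening: 0.123
```

>>> move_arm([
  [[0, 0, 0], [0, 0, -1.0], 0],
  [[0, 0, 0], [0, 0, -2.0], 0],
  [[0, 0, 0], [0, 0, -3.0], 0],
  [[0, 0, 0], [0, 0, -4.0], 0],
  [[0, 0, 0], [0, 0, -5.0], 0],
  [[0, 0, 0], [0, 0, -6.2], 0],
  [[0, 0, 0], [0, 0, -6.2], 0],
  [[0, 0, 0], [0, 0, -6.2], 0],
])

```text
time_s: 8.18
eef_pos: [0.4569, 0.2293, 0.0921]
eef_rot: [0.001, 0.739, 0.673, 0.001]
wrist_force: [-0.9, -1.3, 5.3]
opening: 0.121
```

```bash
python3 -c "
from h import *
go(.4625,.301,.15,162)"
```

```text
now 8.175 [0.4569 0.2293 0.0921] yaw 84.65 open 0.121
shift [ 1.198 -0.016 -0.965] turn [ 0.021  0.011 -9.669]
```

>>> move_arm([
  [[0, 0, 0], [0, 0, 0], 50],
  [[0, 0, 0], [0, 0, 0], 50],
  [[0, 0, -0.5], [0, 0, 0], 50],
  [[0.2, 0, -1.0], [0, 0, -1], 50],
  [[1.2, -0.02, -1.0], [0, 0, -2.3], 50],
  [[1.2, -0.02, -1.0], [0, 0, -3.6], 50],
  [[1.2, -0.02, -1.0], [0, 0, -4.9], 50],
  [[1.2, -0.02, -1.0], [0, 0, -6.2], 50],
  [[1.2, -0.02, -1.0], [0, 0, -7.5], 50],
  [[1.2, -0.02, -1.0], [0, 0, -8.7], 50],
])

```text
time_s: 9.43
eef_pos: [0.4609, 0.3011, 0.1502]
eef_rot: [-0.0, 0.22, 0.975, -0.0]
wrist_force: [0.1, -0.5, 0.3]
opening: 0.503
```

>>> move_arm([
  [[0, 0, 0], [0, 0, -1], 50],
  [[0, 0, 0], [0, 0, -1], 50],
  [[0, 0, 0], [0, 0, -1], 50],
])

```text
time_s: 9.8
eef_pos: [0.461, 0.3011, 0.1504]
eef_rot: [-0.0, 0.156, 0.988, -0.0]
wrist_force: [-0.9, -0.5, -0.4]
opening: 0.496
```

```bash
python3 -c "
from h import *
go(.4625,.301,.09,162)"
```

```text
now 9.8 [0.461  0.3011 0.1504] yaw 162.07 open 0.496
shift [-0.024  0.007  1.007] turn [-0.    -0.001  0.009]
```

>>> move_arm([
  [[-0.02, 0.01, 0.5], [0, 0, 0], 50],
  [[-0.02, 0.01, 0.98], [0, 0, 0], 50],
  [[-0.02, 0.01, 0.98], [0, 0, 0], 50],
  [[-0.02, 0.01, 0.98], [0, 0, 0], 0],
  [[-0.02, 0.01, 0.98], [0, 0, 0], 0],
  [[-0.02, 0.01, 0.98], [0, 0, 0], 0],
  [[-0.02, 0.01, 0.98], [0, 0, 0], 0],
  [[-0.02, 0.01, 0.98], [0, 0, 0], 0],
])

```text
time_s: 10.8
eef_pos: [0.4634, 0.3015, 0.0934]
eef_rot: [0.001, 0.155, 0.988, 0.0]
wrist_force: [-0.8, -1.8, 7.0]
opening: 0.122
```

>>> move_arm([
  [[0, 0, 0], [0, 0, 1.2], 0],
  [[0, 0, 0], [0, 0, 2.4], 0],
  [[0, 0, 0], [0, 0, 3.6], 0],
  [[0, 0, 0], [0, 0, 4.8], 0],
  [[0, 0, 0], [0, 0, 6.0], 0],
  [[0, 0, 0], [0, 0, 7.2], 0],
  [[0, 0, 0], [0, 0, 8.4], 0],
  [[0, 0, 0], [0, 0, 9.67], 0],
  [[0, 0, 0], [0, 0, 9.67], 0],
  [[0, 0, 0], [0, 0, 9.67], 0],
])

```text
time_s: 12.05
eef_pos: [0.4641, 0.3019, 0.0933]
eef_rot: [0.001, 0.737, 0.676, 0.002]
wrist_force: [2.6, 0.4, 6.4]
opening: 0.126
```

>>> move_arm([
  [[0, 0, 0], [0, 0, 0], 50],
  [[0, 0, 0], [0, 0, 0], 50],
  [[0, 0, -0.5], [0, 0, 0], 50],
  [[0, 0, -1.5], [0, 0, 0], 50],
  [[0, 0, -2.0], [0, 0, 0], 50],
  [[0, 0, -2.0], [0, 0, 0], 50],
])

```text
time_s: 12.8
eef_pos: [0.4638, 0.3019, 0.2144]
eef_rot: [0.001, 0.738, 0.675, 0.002]
wrist_force: [-0.1, 0.0, -0.7]
opening: 0.5
```

```bash
python3 -c "
from h import *
go(.5394,-.1995,.21,33.6)"
```

```text
now 12.8 [0.4638 0.3019 0.2144] yaw 84.94 open 0.5
shift [-8.212  1.993  0.065] turn [ 0.023 -0.029  6.417]
```

>>> move_arm([
  [[-8.2, 2.0, 0], [0, 0, 1], 50],
  [[-8.2, 2.0, 0], [0, 0, 2], 50],
  [[-8.2, 2.0, 0], [0, 0, 3], 50],
  [[-8.2, 2.0, 0], [0, 0, 4], 50],
  [[-8.2, 2.0, 0], [0, 0, 5.2], 50],
  [[-8.2, 2.0, 0], [0, 0, 6.4], 50],
  [[-8.2, 2.0, 0], [0, 0, 6.4], 50],
  [[-8.2, 2.0, 0], [0, 0, 6.4], 50],
  [[-8.2, 2.0, 0], [0, 0, 6.4], 50],
  [[-8.2, 2.0, 0], [0, 0, 6.4], 50],
])

```text
time_s: 14.05
eef_pos: [0.5369, -0.199, 0.2097]
eef_rot: [-0.002, 0.957, 0.289, -0.001]
wrist_force: [0.4, 1.0, -0.8]
opening: 0.499
```

```bash
python3 - <<'E'
from h import *
go(.5394,-.1995,.12,33.6)
im=viewer.camera('top'); cv2.imwrite('pics/top1.png',im)
cv2.imwrite('pics/v1.png',cv2.resize(im[185:265,70:190],(800,533),interpolation=cv2.INTER_CUBIC))
E
```

```text
now 14.05 [ 0.5369 -0.199   0.2097] yaw 33.62 open 0.499
shift [0.032 0.035 1.496] turn [-0.025  0.008  0.003]
```

View pics/v1.png

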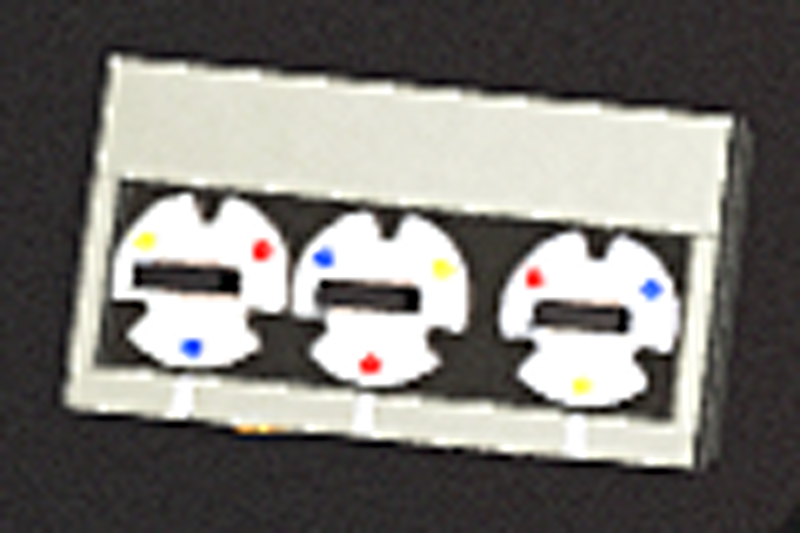

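All three code colours now sit at their marks, with notches to the far side: blue (192,347), red (370,364) and yellow (582,385) in the crop. I'll go down to the bar.

```bash
python3 - <<'E'
from h import *
D=dict(left=[(192,347),(262,250),(145,240)],middle=[(370,364),(442,268),(323,257)],right=[(582,385),(652,289),(533,278)])
yy=dict(left=.078,middle=.006,right=-.078)
ce=[];loc=[]
for k in D:
    P=np.array([ray('top',C(p),.074)[:2] for p in D[k]]);c=P.mean(0);d=P-c;a=np.degrees(np.arctan2(d[:,1],d[:,0])+.094-np.pi)-[0,120,-120]
    ce.append(c);loc.append([-.015,yy[k]]); print(k,c.round(4),((a+180)%360-180).round(1))
ce=np.array(ce);loc=np.array(loc)
s=least_squares(lambda v:(loc@R(v[2]).T+v[:2]-ce).ravel(),[.47,.22,-.09]);print(s.x,(s.fun*1000).round(1))
print('seat',R(-.094)@[.015,0]+[.4702,.2215],R(s.x[2])@[.015,0]+s.x[:2])
go(.5394,-.1995,.12,33.6)
E
```

```text
left [0.4629 0.3019] [0.7 0.5 0.5]
middle [0.4559 0.2306] [-0.2 -0.5  0.5]
right [0.4475 0.1466] [ 0.5 -0.4  0.7]
[ 0.47017799  0.22288868 -0.09902161] [ 0.   0.1 -0.1 -0.3  0.   0.2]
seat [0.48513378 0.22009208] [0.48510451 0.22140578]
now 14.1 [ 0.5371 -0.1981  0.2102] yaw 33.7 open 0.497
shift [0.021 0.045 1.502] turn [-0.022  0.006  0.012]
```

>>> move_arm([
  [[0.03, 0.03, 0.8], [0, 0, 0], 60],
  [[0.03, 0.03, 1.5], [0, 0, 0], 60],
  [[0.03, 0.03, 2.0], [0, 0, 0], 60],
  [[0.03, 0.03, 2.0], [0, 0, 0], 60],
  [[0.03, 0.03, 2.0], [0, 0, 0], 60],
])

```text
time_s: 14.72
eef_pos: [0.5412, -0.1992, 0.093]
eef_rot: [0.0, 0.957, 0.29, 0.001]
wrist_force: [-0.5, -0.0, 0.6]
opening: 0.6
```

```bash
python3 - <<'E'
from h import *
go(.5394,-.1995,.049,33.6)
im=viewer.camera('side'); c=proj('side',[.5394,-.1995,.06]); print(c); x,y=map(int,c)
cv2.imwrite('pics/s2.png',cv2.resize(im[y-45:y+45,x-60:x+60],(800,600),interpolation=cv2.INTER_CUBIC))
E
```

```text
now 14.725 [ 0.5412 -0.1992  0.093 ] yaw 33.76 open 0.6
shift [-0.028 -0.014  0.733] turn [ 0.009 -0.005  0.02 ]
[270.57798327 177.66062884]
```

View pics/s2.png

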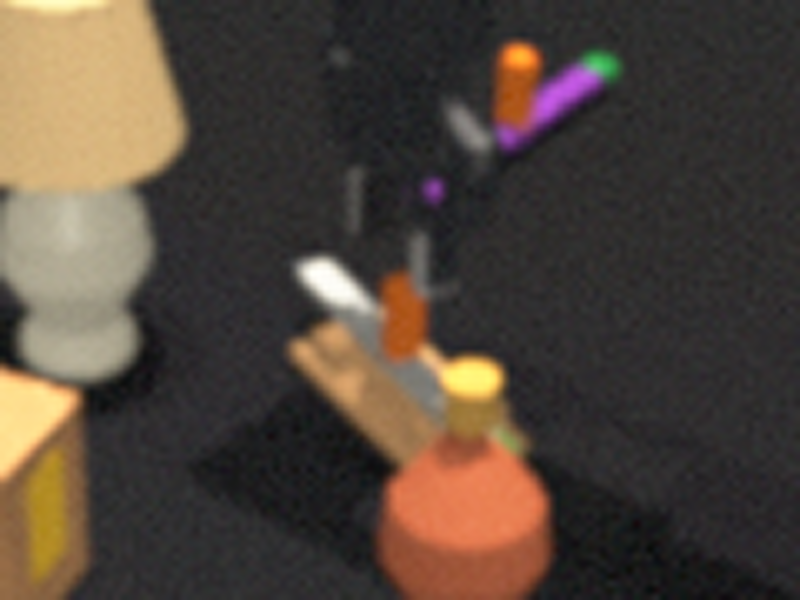

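The handle shows at (405,315) in the crop, and the prediction was (403,~304), so it matches. Go down and pinch.

>>> move_arm([
  [[-0.03, -0.01, 0.4], [0, 0, 0], 60],
  [[-0.03, -0.01, 0.7], [0, 0, 0], 60],
  [[-0.03, -0.01, 0.7], [0, 0, 0], 60],
  [[-0.03, -0.01, 0.7], [0, 0, 0], 0],
  [[-0.03, -0.01, 0.7], [0, 0, 0], 0],
  [[-0.03, -0.01, 0.7], [0, 0, 0], 0],
  [[-0.03, -0.01, 0.7], [0, 0, 0], 0],
  [[-0.03, -0.01, 0.7], [0, 0, 0], 0],
  [[-0.03, -0.01, 0.7], [0, 0, 0], 0],
])

```text
time_s: 15.9
eef_pos: [0.5394, -0.2009, 0.0508]
eef_rot: [0.001, 0.957, 0.29, 0.001]
wrist_force: [0.4, 0.0, 5.9]
opening: 0.151
```

```bash
python3 - <<'E'
from h import *
o=monitor.get_obs();print(o['wrist_force'])
go(.485,.2208,.25,-5.5)
E
```

```text
[0.39197781 0.02062001 5.8791462 ]
now 15.9 [ 0.5394 -0.2009  0.0508] yaw 33.67 open 0.151
shift [ 3.145 -6.347 -3.329] turn [ 0.01  -0.01   4.896]
```

>>> move_arm([
  [[0, 0, -0.5], [0, 0, 0], 0],
  [[0, 0, -1.3], [0, 0, 0], 0],
  [[0, 0, -2.1], [0, 0, 0], 0],
  [[0, 0, -2.9], [0, 0, 0], 0],
  [[0.4, -0.8, -3.3], [0, 0, 0.6], 0],
  [[1, -2, -3.3], [0, 0, 1.4], 0],
  [[1.5, -3, -3.3], [0, 0, 2.2], 0],
  [[2, -4, -3.3], [0, 0, 3.0], 0],
  [[2.5, -5, -3.3], [0, 0, 3.8], 0],
  [[2.9, -5.8, -3.3], [0, 0, 4.6], 0],
])

```text
time_s: 17.15
eef_pos: [0.4925, 0.1647, 0.2474]
eef_rot: [0.0, 1.0, -0.029, -0.0]
wrist_force: [1.8, 0.2, -2.2]
opening: 0.154
```

```bash
python3 - <<'E'
from h import *
o=monitor.get_obs();print(o['wrist_force'],o['torque'])
go(.485,.2208,.15,-5.5)
E
```

```text
[ 1.77708811  0.24084885 -2.15597228] [ 0.02461126 -0.03333389 -0.02505412]
now 17.15 [0.4925 0.1647 0.2474] yaw -3.36 open 0.154
shift [-0.178 -0.926  1.623] turn [0.001 0.002 0.268]
```

>>> move_arm([
  [[-0.15, -0.8, 0.3], [0, 0, 0.25], 0],
  [[-0.15, -0.8, 0.9], [0, 0, 0.25], 0],
  [[-0.15, -0.8, 1.5], [0, 0, 0.25], 0],
  [[-0.15, -0.8, 1.5], [0, 0, 0.25], 0],
  [[-0.15, -0.8, 1.5], [0, 0, 0.25], 0],
])

```text
time_s: 17.77
eef_pos: [0.4877, 0.2113, 0.1588]
eef_rot: [-0.0, 0.999, -0.045, 0.001]
wrist_force: [-0.3, -0.3, -1.9]
opening: 0.156
```

```bash
python3 - <<'E'
from h import *
go(.485,.2208,.15,-5.5)
im=viewer.camera('side'); p=monitor.get_obs()['eef_pos']; print(proj('side',p),proj('side',[.485,.2208,.074])); x,y=map(int,proj('side',[.47,.22,.1]))
print('crop x0,y0',x-75,y-66)
cv2.imwrite('pics/s3.png',cv2.resize(im[y-66:y+46,x-75:x+75],(800,597),interpolation=cv2.INTER_CUBIC))
E
```

```text
now 17.775 [0.4877 0.2113 0.1588] yaw -5.15 open 0.156
shift [-0.058 -0.154  0.146] turn [-0.002 -0.008  0.044]
[281.02509742 239.14330515] [280.75302601 267.30362359]
crop x0,y0 212 194
```

View pics/s3.png

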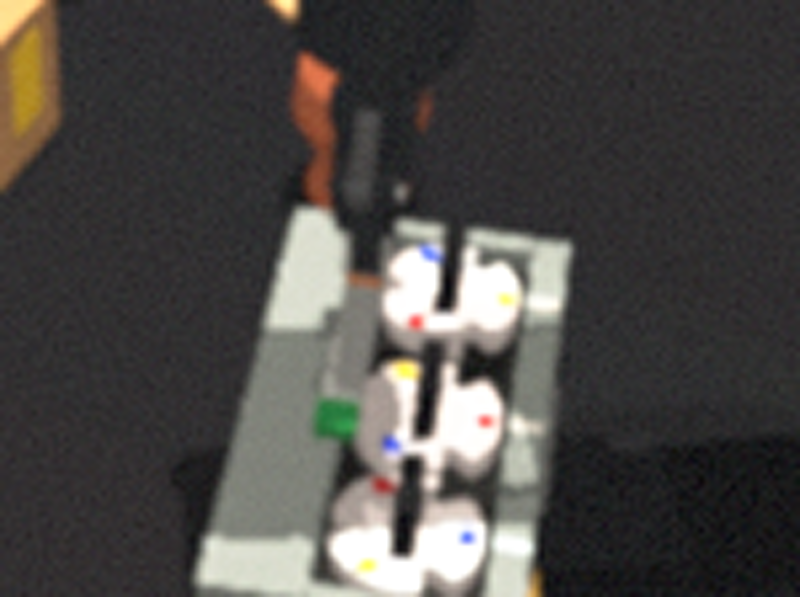

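```bash
python3 - <<'E'
from h import *
im=cv2.imread('pics/s3.png'); 
im=viewer.camera('side'); o=monitor.get_obs(); p=o['eef_pos']
b=im.astype(int); m=(b[...,1]>b[...,2]+30)&(b[...,1]>b[...,0]+20); m[:240]=0; m[300:]=0; ys,xs=np.nonzero(m); print('green px',xs.mean(),ys.mean(),xs.min(),xs.max(),ys.min(),ys.max(),len(xs))
a=np.radians(-5.15)
for yy,zz in ((.079,.0),(.095,.0),(.095,-.008),(.088,-.002)):
  for sx in (-.009,0,.009):
    w=R(a)@[sx,yy]+p[:2]; print(yy,zz,sx,proj('side',[*w,p[2]-.0268+.008+zz]).round(1))
q=im[205:275,260:300]; m=(q[...,2].astype(int)>q[...,0]+40)
ys,xs=np.nonzero(m); 
E
```

```text
green px 274.32142857142856 272.0 270 278 269 276 56
0.079 0.0 -0.009 [279.7 268.5]
0.079 0.0 0 [275.8 267.9]
0.079 0.0 0.009 [271.9 267.4]
0.095 0.0 -0.009 [278.7 273.5]
0.095 0.0 0 [274.8 272.9]
0.095 0.0 0.009 [270.8 272.4]
0.095 -0.008 -0.009 [278.6 276. ]
0.095 -0.008 0 [274.7 275.4]
0.095 -0.008 0.009 [270.7 274.9]
0.088 -0.002 -0.009 [279.1 271.9]
0.088 -0.002 0 [275.2 271.4]
0.088 -0.002 0.009 [271.3 270.8]
```

The bar hangs square in the grip. The green end spans columns 270–278 and rows 269–276, within about 1.5 mm of the prediction.

>>> move_arm([
  [[-0.06, -0.155, 0.2], [0, 0, 0.04], 0],
  [[-0.06, -0.155, 0.45], [0, 0, 0.04], 0],
  [[-0.06, -0.155, 0.45], [0, 0, 0.04], 0],
  [[-0.06, -0.155, 0.45], [0, 0, 0.04], 0],
])

```text
time_s: 18.38
eef_pos: [0.4841, 0.2208, 0.1304]
eef_rot: [0.0, 0.999, -0.048, -0.0]
wrist_force: [0.5, 0.4, -1.7]
opening: 0.15
```

```bash
python3 - <<'E'
from h import *
go(.4845,.2208,.102,-5.5)
E
```

```text
now 18.375 [0.4841 0.2208 0.1304] yaw -5.45 open 0.15
shift [ 0.007 -0.     0.474] turn [0.002 0.004 0.006]
```

>>> move_arm([
  [[0.01, 0, 0.15], [0, 0, 0], 0],
  [[0.01, 0, 0.27], [0, 0, 0], 0],
  [[0.01, 0, 0.35], [0, 0, 0], 0],
  [[0.01, 0, 0.35], [0, 0, 0], 0],
])

```text
time_s: 18.88
eef_pos: [0.4844, 0.2207, 0.1091]
eef_rot: [0.0, 0.999, -0.048, -0.001]
wrist_force: [-0.0, -0.7, -1.6]
opening: 0.158
```

>>> move_arm([
  [[0, 0, 0.06], [0, 0, 0], 0],
  [[0, 0, 0.12], [0, 0, 0], 0],
  [[0, 0, 0.12], [0, 0, 0], 0],
  [[0, 0, 0.12], [0, 0, 0], 0],
])

```text
time_s: 19.38
eef_pos: [0.4849, 0.2209, 0.1025]
eef_rot: [-0.0, 0.999, -0.048, 0.0]
wrist_force: [0.1, -0.2, -2.2]
opening: 0.154
```

No contact force: the lugs are in the notches, about 1.5 mm above home. Lower the last bit, release gently and lift.

>>> move_arm([
  [[0, 0, 0.03], [0, 0, 0], 0],
  [[0, 0, 0.03], [0, 0, 0], 0],
  [[0, 0, 0.02], [0, 0, 0], 20],
  [[0, 0, 0.0], [0, 0, 0], 30],
  [[0, 0, 0.0], [0, 0, 0], 40],
  [[0, 0, 0.0], [0, 0, 0], 40],
  [[0, 0, -0.5], [0, 0, 0], 40],
  [[0, 0, -1.2], [0, 0, 0], 40],
  [[0, 0, -2.0], [0, 0, 0], 40],
  [[0, 0, -2.4], [0, 0, 0], 40],
])

```text
time_s: 20.62
eef_pos: [0.4859, 0.2211, 0.2496]
eef_rot: [-0.001, 0.999, -0.048, 0.002]
wrist_force: [0.2, 0.7, -0.4]
opening: 0.4
```

>>> move_arm([
  [[-0.5, 4, -0.3], [0, 0, 0], 40],
  [[-0.5, 4, -0.3], [0, 0, 0], 40],
  [[-0.5, 4, -0.3], [0, 0, 0], 40],
  [[-0.5, 6.5, -0.3], [0, 0, 0], 40],
  [[-0.5, 6.5, -0.3], [0, 0, 0], 40],
  [[-0.5, 6.5, -0.3], [0, 0, 0], 40],
  [[-0.5, 6.5, -0.3], [0, 0, 0], 40],
  [[-0.5, 6.5, -0.3], [0, 0, 0], 40],
])

```text
time_s: 21.62
eef_pos: [0.4177, -0.165, 0.2643]
eef_rot: [-0.0, 0.999, -0.049, -0.0]
wrist_force: [0.3, 1.2, 0.2]
opening: 0.4
```

```bash
python3 - <<'E'
from h import *
im=viewer.camera('top'); A=cv2.resize(im[185:265,70:190],(800,533),interpolation=cv2.INTER_CUBIC)
s=viewer.camera('side'); cv2.imwrite('pics/side2.png',s)
B=cv2.resize(s[220:330,230:340],(533,533),interpolation=cv2.INTER_CUBIC)
cv2.imwrite('pics/f.png',cv2.resize(np.hstack([A,B]),(800,320)))
cv2.imwrite('pics/fA.png',A); cv2.imwrite('pics/fB.png',B)
b=A.astype(int); m=(b[...,1]>b[...,2]+40)&(b[...,1]>b[...,0]+30); ys,xs=np.nonzero(m); print('green',xs.mean(),ys.mean(),len(xs)); g=ray('top',C((xs.mean(),ys.mean())),.082)
m=(b[...,2]>b[...,0]+80)&(b[...,1]>60)&(b[...,1]<b[...,2]-40); m[:150]=0;m[280:]=0;m[:,:330]=0;m[:,:]&=True; m[:,480:]=0
n,l,st,ce=cv2.connectedComponentsWithStats(m.astype(np.uint8)); print(st[1:],ce[1:])
print('green loc',R(.0965)@(g[:2]-[.4702,.2222]))
E
```

```text
green 179.10310965630114 200.21931260229132 1833
[[ 354  193   61   48 1850]] [[378.48918919 217.45675676]]
green loc [0.0153294  0.08817101]
```

View pics/f.png

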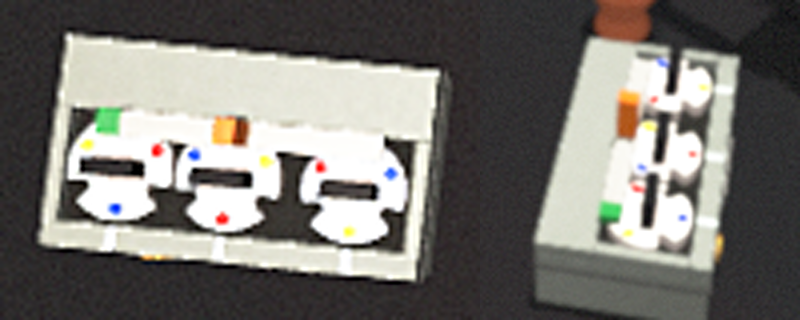

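The final view shows the bar along the dial notches, green end left at crop (179,200), measured at box-local (15.3, 88) mm against an ideal of (15, 87). The dials are unchanged. I'll do a quick height check from the side camera before handing in.

```bash
python3 - <<'E'
from h import *
s=cv2.imread('pics/side2.png'); b=s.astype(int)
m=(b[...,1]>b[...,2]+30)&(b[...,1]>b[...,0]+20); m[:230]=0;m[330:]=0; ys,xs=np.nonzero(m); print('green',xs.min(),xs.max(),ys.min(),ys.max(),xs.mean(),ys.mean())
m=(b[...,2]>b[...,0]+80)&(b[...,1]<b[...,2]-40); m[:235]=0;m[275:]=0;m[:,:265]=0;m[:,283:]=0; ys,xs=np.nonzero(m); print('handle',xs.min(),xs.max(),ys.min(),ys.max(),xs.mean())
W=lambda x,y,z:proj('side',[*(R(-.0965)@[x,y]+[.4702,.2222]),z]).round(1)
for d in (0,.005):
  print(d,'green top far',W(.015,.079,.082+d),'bottom edge',W(.015,.095,.074+d),'handle top far',W(.015,-.007,.126+d),'handle foot near',W(.015,.007,.082+d))
E
```

```text
green 270 278 289 296 274.0566037735849 292.2830188679245
handle 277 282 251 266 279.6551724137931
0 green top far [275.9 288.7] bottom edge [274.7 296.1] handle top far [282.  250.2] handle foot near [280.4 267. ]
0.005 green top far [276.  287.2] bottom edge [274.8 294.7] handle top far [282.  248.7] handle foot near [280.5 265.6]
```

The heights match the seated bar (rows 289–296 and 251–266, offset 0). Handing in.

```bash
python3 -c "
from h import *
print(workorder.hand_in(), monitor.get_obs()['time_s'])"
```

```text
the job is handed in; nothing more can be done
the job is handed in; nothing more can be done
```

The job is handed in. No verdict was reported, but my last checks all indicate success. The clock was at about 22 s of the 64 s allowed.

- **Dials:** I turned all three to their code colours. Measured in the top camera before the bar went on, each was within about 1° of its mark, and the final picture shows them unchanged.
- **Bar:** I took the bare steel bar from the wooden rest and lowered it with no contact force, so the lugs entered the notches freely. The green end is to the left, measured at (15.3, 88) mm in the box frame against an ideal of (15, 87). The side view matches a bar lying flat, at the green end and at the handle. I did not measure the far end separately.
- **Clearance:** The gripper was withdrawn well clear before hand-in. The arm passed above the jar lamp and kept away from the other lamps and the bulb box. I did not re-measure their positions afterwards.

The dial-dot and box-corner estimates of the box position differed by about 1.3 mm in y. I aimed midway between them, which is inside the tolerance. No check failed.

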